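# Call the line lead and point out the uncapped vial

### The job

One of the six amber vials in the white rack has been left without its cap. Press the yellow call button all the way down and let it come back up, then point at the uncapped vial: bring the fingertips directly above its open mouth, about two to three centimetres clear of it, and dwell there for at least two seconds, still pointing at it when you finish. Touch neither the vials nor the rack, leave the red button unpressed and the other things on the bench where they are.

Things in the scene. Friction and masses are not known exactly. Their poses are not given: they have to be found in the camera images.
- open_mouth (a point): centre of the open mouth (rim level) of the uncapped amber vial, 69 mm above the table; z up. Inside the rack's raster of wells; the mouth is 21 mm across over its rim. Capped neighbours' tops stand 7 mm higher, their axes 52 mm away or more.
- vial_open: the uncapped vial itself: amber glass, 25 mm across, 61 mm tall to the rim of its bare neck, standing loose and upright in a well of the rack. Origin: centre of its underside, 8 mm above the table, z up. To be pointed at, never touched.
- vial_white: an amber glass vial, 25 mm across, with a white screw cap, 68 mm tall overall; it stands loose and upright in a well of the rack, its top 76 mm above the table. Origin: centre of its underside, z up. Which well is drawn at random. Not to be touched.
- vial_1: an amber glass vial, 25 mm across, with a black screw cap, 68 mm tall overall; it stands loose and upright in a well of the rack, its top 76 mm above the table. Origin: centre of its underside, z up. Which well is drawn at random. Not to be touched.
- vial_2: an amber glass vial, 25 mm across, with a black screw cap, 68 mm tall overall; it stands loose and upright in a well of the rack, its top 76 mm above the table. Origin: centre of its underside, z up. Which well is drawn at random. Not to be touched.
- vial_3: an amber glass vial, 25 mm across, with a black screw cap, 68 mm tall overall; it stands loose and upright in a well of the rack, its top 76 mm above the table. Origin: centre of its underside, z up. Which well is drawn at random. Not to be touched.
- vial_4: an amber glass vial, 25 mm across, with a black screw cap, 68 mm tall overall; it stands loose and upright in a well of the rack, its top 76 mm above the table. Origin: centre of its underside, z up. Which well is drawn at random. Not to be touched.
- rack: fixed white plastic rack, 125 (its x) x 175 (its y) x 30 mm high, with six square wells in two rows of three (52 mm apart both ways, at x = -26, +26 and y = -52, 0, +52 mm). Origin: centre of its underside on the table. Either the rack or the call box may stand on the left. Not to be touched.
- callbox: fixed grey call box with an aluminium face, 90 (its x) x 180 (its y) x 41 mm high. Yellow button at y = +45 mm, red button at y = -45 mm, both facing up. Origin: centre of its underside on the table.
- call_top (a point): centre of the top face of the yellow call button, 36 mm across, pressed straight down; it travels down with the button.
- call (a joint): travel of the yellow call button in m: 0 up, 0.006 fully down. A spring returns it; fully down takes 4 N.
- stop_top (a point): centre of the top face of the red button, same size, 90 mm from the yellow one. Not to be pressed.
- stop (a joint): travel of the red button in m: 0 up, 0.006 fully down.
- stick: loose flat wooden stick, 28 (x) x 200 (y) x 5 mm, lying on the table behind the rack and call box, as seen from the robot. Origin: centre of its underside. A bystander: leave it where it is.
- beaker: loose open glass beaker, 68 mm across, 85 mm tall, on the left. Origin: centre of its underside. A bystander: leave it where it is.
- stock: loose amber stock bottle, 60 mm across, 130 mm tall, with a black cap and pale label, on the left. Origin: centre of its underside. A bystander: leave it where it is.
- jar: loose white plastic jar, 68 mm across, 75 mm tall, on the right. Origin: centre of its underside. A bystander: leave it where it is.
- dish: loose white ceramic bowl, 90 mm across, 40 mm tall, on the right. Origin: centre of its underside. A bystander: leave it where it is.
Things that resemble listed ones, but are neither listed nor needed, are in the scene too. Leave any green look-alike of the callbox alone. Leave any green look-alike of the vial_open alone.

How it is judged (in metres and radians):
On the way, in this order (a step that is already met when the one before it is completed fails the run):
1. the yellow call button is pressed down (value of joint call above 0.004 m), for 0.05 s.
2. the call button is back up and the fingertips dwell just above the open mouth of the uncapped vial (horizontal distance between the grasp point and open_mouth below 0.015 m and z of the grasp point in the frame of open_mouth between 0.019 and 0.065 m and value of joint call below 0.002 m), for 1.9 s.
At the end, for the whole second after the job is handed in: The grasp point (19 mm behind the tips) is within 15 mm sideways of the open mouth's centre and 19 to 65 mm above it; call button back up, red one up (2 mm); every vial within 8 mm of its start and 0.12 rad of upright; bystanders within 20 mm (all of step 2 and value of joint stop below 0.002 m and distance of each of vial_open, vial_white, vial_1, vial_2, vial_3, vial_4 from where it was at the start of the episode below 0.008 m and angle between each of vial_open, vial_white, vial_1, vial_2, vial_3, vial_4's own z axis and vertical below 0.12 rad and distance of each of stick, beaker, stock, jar, dish from where it was at the start of the episode below 0.02 m); the robot touches nothing.
It fails at once if the robot touches a vial or the rack (over 0.3 N) (contact force between any of the fingers, the arm and vial_open above 0.3 N or contact force between any of the fingers, the arm and vial_white above 0.3 N or contact force between any of the fingers, the arm and vial_1 above 0.3 N or contact force between any of the fingers, the arm and vial_2 above 0.3 N or contact force between any of the fingers, the arm and vial_3 above 0.3 N or contact force between any of the fingers, the arm and vial_4 above 0.3 N or contact force between any of the fingers, the arm and rack above 0.3 N).
It fails at once if a vial is lifted, shifted by 10 mm or tipped (distance of any of vial_open, vial_white, vial_1, vial_2, vial_3, vial_4 from where it was at the start of the episode above 0.01 m or angle between any of vial_open, vial_white, vial_1, vial_2, vial_3, vial_4's own z axis and vertical above 0.2 rad).
It fails at once if the red button is pressed (value of joint stop above 0.003 m).
It fails at once if a bystander is moved by more than 20 mm (distance of any of stick, beaker, stock, jar, dish from where it was at the start of the episode above 0.02 m).
It also fails if it takes over 37 s, if anything falls off the work surface, if the arm or the gripper's body presses on something with over 40 N, if the wrist force passes 120 N, or if a joint passes its speed limit or range.

### The arm

A 6-joint arm with a two-finger parallel gripper is mounted at the origin on the work surface. World frame = base frame: x ahead of the robot, y to its left, z up, the work surface at z = 0. Lengths are in mm, angles in rad, forces in N, time in s.
With the tool pointing down it reaches from about 350 to 775 mm from the base axis. Payload 7.3 kg.
Tool frame: the origin (TCP) lies at the very end of the fingers, on their centre line; the grasp point (between the pads) lies 19 mm behind it; z points along the fingers, y is the direction in which the jaws open and shut (so a half turn about z gives the same grasp; the last joint's range is limited). The gripper opens to 92 mm and grips with 3 to 60 N. Pads are 19 mm wide; open, the fingers measure 130 mm over their backs; the gripper's body (75 mm by 190 mm) begins 47 mm behind the grasp point.
Start: joints at [-1.252, 0.342, 1.524, -0, 1.275, -0.146], TCP at [235.352, -469.312, 226.741] pointing down, gripper open.
Joint ranges: [-2.53, 2.53], [-0.77, 2.02], [0.04, 2.7], [-1, 4.14], [0.28, 2.66], [-3.11, 3.11]. Speed limits (rad/s): [2.57, 2.57, 3.14, 3.14, 3.14, 3.14].

### API

Orientations are given as a rotation vector (axis times angle).
In Python, from plant import arm gives the robot as it stands. Calls block until the motion is done:
- arm.move_ptp(position, orientation): joint-space move of the TCP to a pose.
- arm.move_linear(position, frame=None, rate=150, f_stop=None): straight line of the TCP; frame=None keeps the orientation; rate is the mean speed in mm/s. With f_stop (N) it stops when the force on the tool has changed by that much, and returns True; else False.
- arm.move_j(angles): joint-space move.
- arm.open() and arm.clamp(f_grip=None): open the fingers fully, or close them until they stop; f_grip is the grip in N (None keeps the last).
- arm.hold(seconds).
- arm.inverse_kinematics(position, orientation): joint angles nearest the present ones, or None.
- arm.sense(): the state.
- arm.get_image(name): name is "side" or "top" or "wrist"; returns (picture, depth): 480x640x3 uint8, red, green, blue; 480x640 float32, mm along the optical axis (not along the pixel's ray), 0 where there is no reading.
- arm.camera_params(name): a dict with "fx", "fy", "cx", "cy" (pixels), "dist_coeffs" ([k1, k2, p1, p2, k3] as OpenCV has them; the pictures are not rectified), "R" (3x3) and "t" (3): a world point X has camera coordinates R X + t; the wrist camera has in their place "tool_from_camera" (4x4, takes a point from camera to tool coordinates, whose origin is the TCP and whose axes are the flange's). Camera axes: x right, y down, z forward; pixel columns grow to the right and rows downward; lengths in mm; the calibration is good to about 2 mm. A picture is of the moment at which its call begins: read the wrist's pose just before it. camera_params takes no time and is no camera call.
A pose or a line that the arm cannot do raises arm.Unreachable and nothing moves.
- arm.close_job(): hands the job in, once; it reports no verdict.
The state is a dict: "t": time; "joints": joint angles; "joint_vel": joint speeds; "effort": joint torques, N m; "position": TCP position; "tool_rot": TCP orientation; "contact_force": force on the tool from outside, world axes, zero at the start; "ft_torque": the same for the moment, N m; "grip_width": finger opening in mm.
Only numpy, scipy, OpenCV 4.12 (cv2) and the standard library are available. Lean on these libraries where they do the work, as an engineer would, in place of code of your own. Each camera call takes 0.05 s, during which the arm holds its last target.

## Working session

There is one attempt and no reset: what is moved stays moved. The work goes in short steps, each a Python script; the robot and the scene stay as the last script left them, time stands still between calls to the robot, and variables do not carry over. Pictures are saved under pics/ and viewed, and the job is handed in when it is done.

```bash
ls; mkdir -p pics
python3 - <<'E'
from plant import arm
import cv2, numpy as np
s=arm.sense(); print(s)
for n in("top","side"):
    im,d=arm.get_image(n); cv2.imwrite(f"pics/{n}0.png",im[:,:,::-1]); np.save(f"pics/{n}0.npy",d); np.save(f"pics/{n}0im.npy",im)
    print(arm.camera_params(n))
E
```

```text
pics
{'t': 0.0, 'joints': array([-1.25199944e+00,  3.42745711e-01,  1.52504617e+00, -1.82390988e-05,
        1.27537922e+00, -1.46012196e-01]), 'joint_vel': array([ 0.00011448,  0.00094071, -0.00147622,  0.00059595, -0.00110776,
       -0.00012181]), 'effort': array([-1.97103168e-04, -4.31243670e+01, -2.44225073e+01,  7.16064451e-02,
        5.54354070e-02, -1.06525545e-04]), 'position': array([ 235.20979585, -468.8975242 ,  226.02285397]), 'tool_rot': array([-3.05560144e+00, -7.23211882e-01,  2.41116414e-04]), 'contact_force': array([0.55498484, 0.46016536, 0.29158831]), 'ft_torque': array([-0.0405873 , -0.04213788,  0.025852  ]), 'grip_width': 91.80421842226228}
{'fx': 616.1710127918918, 'fy': 616.1710127918918, 'cx': 321.85964958830334, 'cy': 235.86012682040845, 'dist_coeffs': array([0.00556923, 0.        , 0.        , 0.        , 0.        ]), 'R': array([[ 0.00855198, -0.99995205,  0.00477057],
       [-0.99399972, -0.00902113, -0.10900998],
       [ 0.10904779, -0.0038097 , -0.99402921]]), 't': array([ -17.96720052,  500.62569801, 1577.95102524])}
{'fx': 528.1640206407885, 'fy': 528.1640206407885, 'cx': 316.5784137174095, 'cy': 236.02422083796313, 'dist_coeffs': array([-0.08165939,  0.        ,  0.        ,  0.        ,  0.        ]), 'R': array([[-9.99558220e-01, -2.51531009e-02, -1.58330687e-02],
       [-7.05889676e-04,  5.52655731e-01, -8.33409350e-01],
       [ 2.97130656e-02, -8.33029990e-01, -5.52429334e-01]]), 't': array([ 492.08194846,   80.12586548, 1161.90875661])}
```

View pics/top0.png

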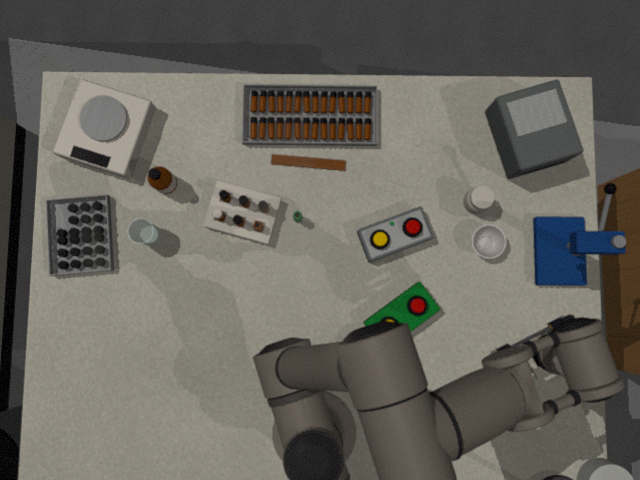

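View pics/side0.png

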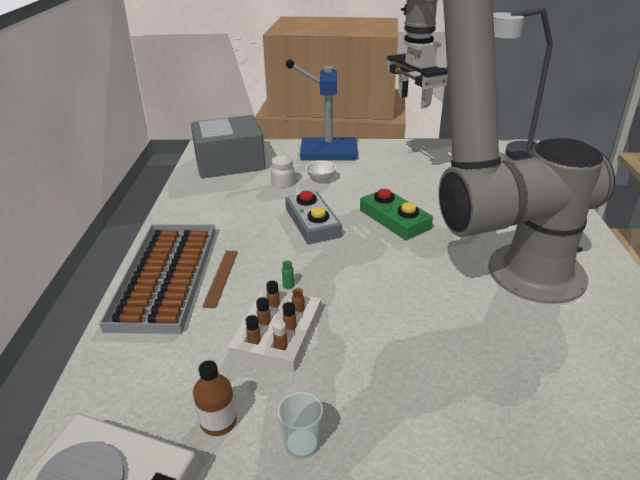

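Top view: six rack vials, at about (225,196), (244,201), (263,206), (219,215, white cap), (239,220) and (258,226). The last looks bare. It's at (298,300) in the side view. The green look-alike vial at (297,216) stands outside the rack. Yellow buttons are at (380,239) on the grey box, which is the target, and (388,325) on the green look-alike. Next I'll check a close crop and measure.

```bash
cat > h.py <<'E'
import numpy as np, cv2
from plant import arm
def ray(n,uv):
    p=arm.camera_params(n);K=np.array([[p['fx'],0,p['cx']],[0,p['fy'],p['cy']],[0,0,1]])
    x=cv2.undistortPoints(np.array([[uv]],float),K,p['dist_coeffs'])[0,0]
    R=np.array(p['R']);c=-R.T@p['t'];return c,R.T@np.array([x[0],x[1],1])
def onz(n,uv,z):
    c,d=ray(n,uv);return c+d*(z-c[2])/d[2]
def tri(a,b):
    (c1,d1),(c2,d2)=ray("top",a),ray("side",b)
    s=np.linalg.lstsq(np.c_[d1,-d2],c2-c1,rcond=None)[0]
    p,q=c1+d1*s[0],c2+d2*s[1];return (p+q)/2,np.linalg.norm(p-q)
E
python3 - <<'E'
from h import *
T=np.load('pics/top0im.npy');S=np.load('pics/side0im.npy');D=np.load('pics/top0.npy')
a=cv2.resize(T[170:260,190:310,::-1],None,fx=5,fy=5,interpolation=2)
b=cv2.resize(S[270:370,225:330,::-1],None,fx=4.5,fy=4.5,interpolation=2)
cv2.imwrite('pics/ct.png',a);cv2.imwrite('pics/cs.png',b)
for nm,I in(("top",T),("side",S)):
    h=cv2.cvtColor(I,cv2.COLOR_RGB2HSV)
    for c,m in(("yel",cv2.inRange(h,(22,180,120),(32,255,255))),("red",cv2.inRange(h,(0,200,110),(4,255,255))|cv2.inRange(h,(175,200,110),(180,255,255)))):
        n,l,st,ce=cv2.connectedComponentsWithStats(m)
        for i in range(1,n):
            if st[i,4]>25: 
                u,v=ce[i]; print(nm,c,st[i],ce[i],onz(nm,ce[i],50).round(1))
                if nm=="top":
                    d=D[int(v),int(u)];p=arm.camera_params("top");C,r=ray("top",ce[i]);print("  depthpt",(C+r*d).round(1))
E
```

```text
top yel [373 232  14  14 146] [379.69863014 238.40410959] [ 493.1 -162.1   50. ]
  depthpt [ 491.6 -160.7   63.9]
top red [406 220  14  13 134] [412.47014925 226.05223881] [ 525.8 -246.5   50. ]
  depthpt [ 524.8 -245.3   58.2]
top red [411 299  13  13 134] [417.3880597  305.12686567] [ 323.6 -257.5   50. ]
  depthpt [ 323.6 -255.9   59.7]
```

View pics/ct.png

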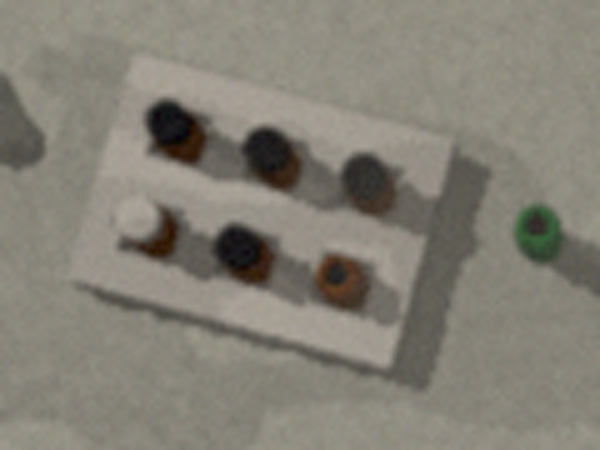

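View pics/cs.png

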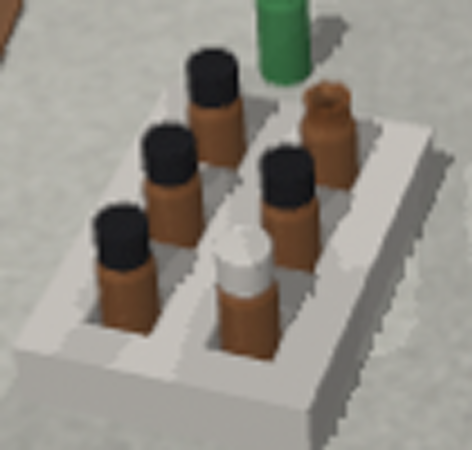

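The crop confirms it: the vial at top-view (257,224) is bare-necked and amber with an open mouth, and the other five are capped. The green vial is outside the rack.

Run:
```python
from h import *
T=np.load('pics/top0im.npy');S=np.load('pics/side0im.npy')
h=cv2.cvtColor(S,cv2.COLOR_RGB2HSV)
for c,m in(("yel",cv2.inRange(h,(18,150,110),(36,255,255))),("red",cv2.inRange(h,(0,170,90),(5,255,255))|cv2.inRange(h,(174,170,90),(180,255,255)))):
    n,l,st,ce=cv2.connectedComponentsWithStats(m)
    for i in range(1,n):
        if st[i,4]>25: print(c,st[i],ce[i])
tm,sm=(257.0,224.4),(297.1,291.6)
print("mouth tri",tri(tm,sm),onz("top",tm,69),onz("side",sm,69))
# rack: white-ish corners in top; crop px -> full, z=30
cs=[(138,52),(455,135),(390,370),(72,283)]
P=[onz("top",((x+.5)/5-.5+190,(y+.5)/5-.5+170),30) for x,y in cs];print(np.round(P,1))
print([round(np.linalg.norm(P[i]-P[(i+1)%4]),1) for i in range(4)])
O=np.mean(P,0);ey=(P[0]+P[3]-P[1]-P[2]);ey/=np.linalg.norm(ey);ex=np.array([ey[1],-ey[0],0])
print("wells",[(sx,sy,(O+ex*26*sx+ey*52*sy).round(1)[:2]) for sx in(1,-1) for sy in(1,0,-1)])
a=cv2.resize(S[180:245,275:350,::-1],None,fx=7,fy=7,interpolation=2);cv2.imwrite('pics/cb.png',a)
```

```text
yel [402 203  14  10 107] [408.14018692 207.52336449]
yel [311 208  14  10 108] [317.57407407 212.05555556]
red [378 189  13   9  97] [383.90721649 193.21649485]
red [300 191  13   9  92] [305.83695652 195.27173913]
mouth tri (array([524.46906895, 151.75320659,  68.20089604]), np.float64(0.7232252197648815)) [524.0026254  151.67322013  69.        ] [524.74936242 152.6590239   69.        ]
[[645.5 262.4  30. ]
 [602.9  95.4  30. ]
 [479.  127.2  30. ]
 [523.  293.4  30. ]]
[np.float64(172.4), np.float64(127.9), np.float64(172.0), np.float64(126.3)]
wells [(1, 1, array([600.8, 238.4])), (1, 0, array([587.8, 188.1])), (1, -1, array([574.7, 137.7])), (-1, 1, array([550.5, 251.5])), (-1, 0, array([537.4, 201.1])), (-1, -1, array([524.4, 150.8]))]
```

View pics/cb.png

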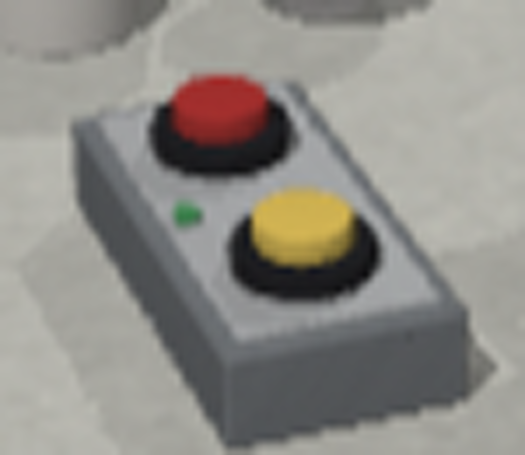

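Run:
```python
from h import *
print(tri((379.7,238.4),(317.7,210.0)))
b=np.array([491.9,-161.3]);rot=arm.sense()['tool_rot']
for yaw in(0,np.pi/2,-np.pi/2,.5,-.5,np.pi):
    R=cv2.Rodrigues(np.array([0,0,yaw]))[0]@np.diag([1.,-1,-1]);rv=cv2.Rodrigues(R)[0].ravel()
    q=[arm.inverse_kinematics(p,rv) for p in([*b,130],[*b,50],[524.4,151.8,140],[524.4,151.8,95])]
    print(round(yaw,2),[None if x is None else np.round(x,2) for x in q])
```

```text
(array([ 492.07473066, -160.67484778,   64.48762336]), np.float64(1.0815211231478046))Traceback (most recent call last):
  File "<stdin>", line 5, in <module>
cv2.error: OpenCV(4.12.0) /io/opencv/modules/calib3d/src/calibration_base.cpp:151: error: (-210:Unsupported format or combination of formats) The matrices must have 32f or 64f data type in function 'Rodrigues'
```

Run:
```python
from h import *
b=np.array([492,-161.]);np.set_printoptions(suppress=True)
for yaw in(0.,np.pi/2,-np.pi/2,.5,-.5,np.pi):
    R=cv2.Rodrigues(np.array([0,0,yaw]))[0]@np.diag([1.,-1,-1]);rv=cv2.Rodrigues(R)[0].ravel()
    q=[arm.inverse_kinematics(p,rv) for p in([*b,130],[*b,50],[524.4,151.8,140],[524.4,151.8,95])]
    print(round(yaw,2),[None if x is None else np.round(x,2).tolist() for x in q])
```

```text
0.0 [[-0.46, 0.43, 1.68, -0.0, 1.03, 1.11], [-0.46, 0.54, 1.76, -0.0, 0.84, 1.11], [0.14, 0.46, 1.59, -0.0, 1.09, 1.71], [0.14, 0.52, 1.64, -0.0, 0.98, 1.71]]
1.57 [[-0.46, 0.43, 1.68, -0.0, 1.03, -0.46], [-0.46, 0.54, 1.76, -0.0, 0.84, -0.46], [0.14, 0.46, 1.59, -0.0, 1.09, 0.14], [0.14, 0.52, 1.64, -0.0, 0.98, 0.14]]
-1.57 [[-0.46, 0.43, 1.68, -0.0, 1.03, 2.68], [-0.46, 0.54, 1.76, -0.0, 0.84, 2.68], [0.14, 0.46, 1.59, -0.0, 1.09, -3.0], [0.14, 0.52, 1.64, -0.0, 0.98, -3.0]]
0.5 [[-0.46, 0.43, 1.68, -0.0, 1.03, 0.61], [-0.46, 0.54, 1.76, -0.0, 0.84, 0.61], [0.14, 0.46, 1.59, -0.0, 1.09, 1.21], [0.14, 0.52, 1.64, -0.0, 0.98, 1.21]]
-0.5 [[-0.46, 0.43, 1.68, -0.0, 1.03, 1.61], [-0.46, 0.54, 1.76, -0.0, 0.84, 1.61], [0.14, 0.46, 1.59, -0.0, 1.09, 2.21], [0.14, 0.52, 1.64, -0.0, 0.98, 2.21]]
3.14 [[-0.46, 0.43, 1.68, 0.0, 1.03, -2.04], [-0.46, 0.54, 1.76, -0.0, 0.84, -2.04], [0.14, 0.46, 1.59, -0.0, 1.09, -1.43], [0.14, 0.52, 1.64, -0.0, 0.98, -1.43]]
```

Run:
```python
from h import *
R=cv2.Rodrigues(np.array([0,0,np.pi/2]))[0]@np.diag([1.,-1,-1]);rv=cv2.Rodrigues(R)[0].ravel()
b=[492.,-161.]
arm.clamp(5)
arm.move_ptp([*b,140],rv)
s=arm.sense();print(s['t'],s['position'],s['grip_width'],s['contact_force'])
arm.move_linear([*b,80],rate=80)
f0=arm.sense()['contact_force'];print(f0)
print(arm.move_linear([*b,47],rate=20,f_stop=10))
s=arm.sense();print(s['t'],s['position'],s['contact_force']-f0)
arm.hold(.15)
im,d=arm.get_image("side");cv2.imwrite('pics/press.png',cv2.resize(im[150:270,260:420,::-1],None,fx=4,fy=4))
s=arm.sense();print(s['t'],s['position'],s['contact_force']-f0)
```

```text
3.05 [ 491.95859695 -161.98671416  140.27443014] 0.17929860557688967 [ 0.39610958 -0.8003308  -0.0336219 ]
[0.68772159 0.3141375  0.02892183]
True
5.0583 [ 491.99390228 -160.97900502   57.21110682] [-2.48452811  0.3353825   6.91744364]
5.2583 [ 491.99801994 -161.00231427   57.19648141] [-2.25293464  0.53261781  7.79328435]
```

View pics/press.png

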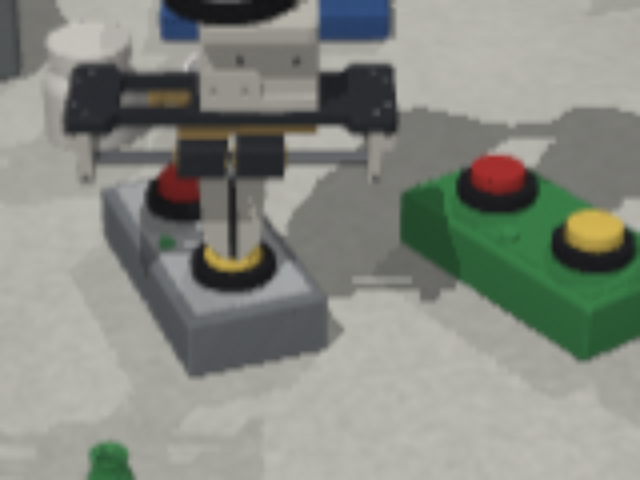

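The yellow button is sunk into its bezel under 8 N, and fully down takes 4 N. The red one is untouched. Next I'll lift off and go to the vial.

Run:
```python
from h import *
m=[524.4,151.8]
arm.move_linear([492,-161,150],rate=80)
im,d=arm.get_image("side");cv2.imwrite('pics/rel.png',cv2.resize(im[150:270,260:420,::-1],None,fx=4,fy=4))
arm.move_linear([*m,150],rate=120)
arm.move_linear([*m,96],rate=50)
arm.hold(.3)
s=arm.sense();print(s['t'],s['position'],s['tool_rot'],s['contact_force'])
a,_=arm.get_image("side");b,_=arm.get_image("top")
o=np.hstack([cv2.resize(a[220:360,220:360,::-1],(400,400)),cv2.resize(b[150:270,190:310,::-1],(400,400))])
cv2.imwrite('pics/pt.png',o)
```

```text
10.925 [524.476735   151.79913777  96.16496399] [-2.22082646e+00 -2.22082324e+00  1.63297646e-04] [ 0.27344051 -0.23252729  0.40290404]
```

View pics/pt.png

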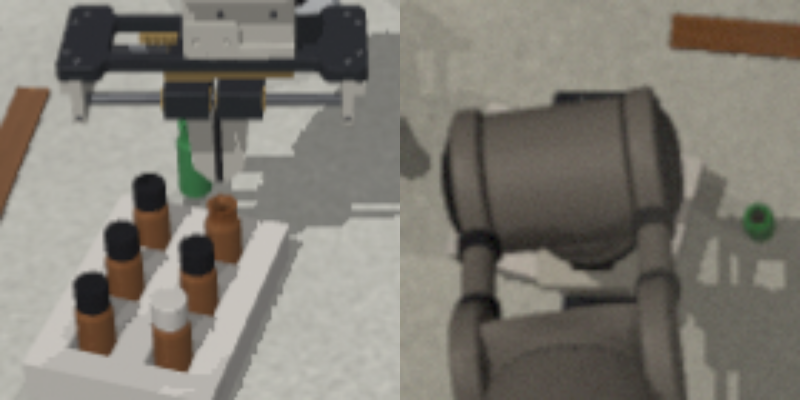

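View pics/rel.png

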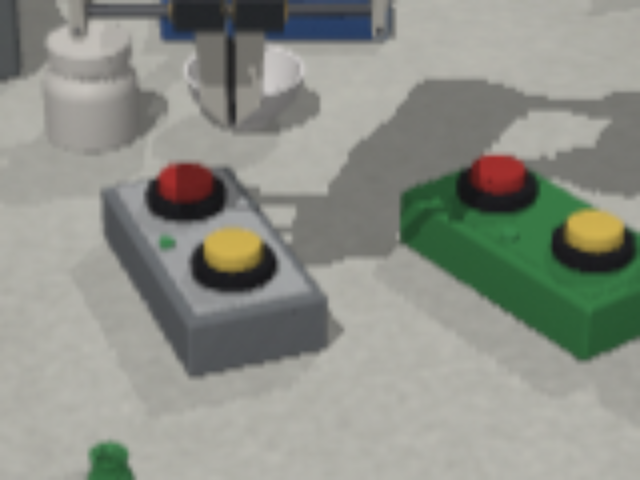

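The released yellow button is back up and the red one is up. The closed fingertips, at side crop (218,185), are just above the open mouth at (222,203), and all the vials are upright. I'll dwell, then hand in.

Run:
```python
from h import *
arm.hold(3)
s=arm.sense();print(s['t'],s['position'],s['contact_force'])
arm.close_job()
```

```text
14.025 [524.3852845  151.81156028  96.01311395] [-0.93676629  0.69788728 -0.11823655]
the job is handed in; nothing more can be done
```

I pressed the yellow button on the grey box, let it come back up, then pointed at the uncapped vial and handed the job in at 14.0 s, still pointing. No verdict is reported on hand-in.

- **Button:** it was pressed to about 8 N (fully down takes 4 N). The picture taken after release shows both the yellow and red buttons up.
- **Pointing:** the closed fingertips were at (524.4, 151.8, 96.0) mm, 27 mm above the mouth, putting the grasp point about 46 mm above it. They dwelt there for over 3 s.
- **Mouth position:** the two camera views gave (524.5, 151.8, 68.2) mm, against a stated rim height of 69 mm. The well position worked out from the rack's corners agreed to about 1 mm.
- **Contact:** force readings while pointing stayed at about 1 N or less on any axis, the same as free-air readings. The vials in view stood upright, and the arm's path kept above everything on the bench.
- **Disagreements:** the yellow button's top height came out as 63.9 mm from depth and 64.5 mm from the two views, about 6 mm above red's depth reading, so I stopped the press on force instead. At the dwell, the arm hid the vial from the top camera, so only the side view confirmed the final alignment.

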